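# Sort the seasonings and the pasta tools into their trays

### The arm

A 6-joint arm with a two-finger parallel gripper is mounted at the origin on a cart in front of the work surface, level with it; the furniture and walls round the work are solid. World frame = base frame: x ahead of the robot, y to its left, z up, the work surface at z = 0. Lengths are in m, angles in rad, forces in N, time in s.
With the tool pointing down it reaches from about 0.35 to 0.85 m from the base axis. Payload 8.1 kg.
Tool frame: the origin (TCP) lies at the very end of the fingers, on their centre line; the grasp point (between the pads) lies 19 mm behind it; z points along the fingers, y is the line along which they close (so a half turn about z gives the same grasp; the last joint's range is limited). The gripper opens to 93 mm and grips with 3 to 60 N. Pads are 15 mm wide; open, the fingers measure 128 mm over their backs; the gripper's body (75 mm by 188 mm) begins 65 mm behind the grasp point.
Start: joints at [1.064, 0.13, 1.488, -0, 1.523, -0.085], TCP at [0.246, 0.547, 0.219] pointing down, gripper open.
Joint ranges: [-2.96, 2.96], [-0.89, 2.26], [0.02, 2.5], [-1.34, 4.48], [0, 2.73], [-2.66, 2.66]. Speed limits (rad/s): [2.39, 2.39, 2.79, 3.14, 3.14, 3.14].

### API

Orientations are given as a rotation vector (axis times angle).
In Python, from plant import read_state, eyes, workorder gives the robot as it stands. The module is installed in compiled form; this text tells all that it offers.
- The arm moves only by the tool play_rows, never from a script. Its argument "targets" is one flat list of numbers, 4 for each row, row after row: the shift along the tool's x, y, z in cm, then the turn about the tool's z in degrees. In form: [dx, dy, dz, roll, dx, dy, dz, roll, ...]. A call has 1 to 8 rows; each row is the pose to reach, as a shift and turn from the pose commanded when the call began, along the tool's axes at that moment; what a row does not reach only later rows make up. A row lasts 1/12 s, in which the tool goes at most 41.7 mm and 7.16 degrees, less where a joint would pass 70% of its speed; a pose out of reach is approached as far as the arm can. A call with a gripper value outside its range is refused whole. "grip" is the finger opening in cm, from 0 to 9.3, set as the call begins (left out, the last holds). The fingers move at their own pace and stop on an object; "grip_force" is the grip in N (left out, the last holds). Time passes only in rows, so rows that repeat a pose let the fingers close. It gives the time, the measured TCP pose, the force, the opening and the grip force at its end, in the units of the state.
- read_state(): the state, without advancing time (a new reading comes with each control period).
- eyes.read_camera(name): name is "side" or "top" or "wrist"; returns a dict with "image" (420x560x3 uint8, red, green, blue), "vfov" (degrees; the focal length in pixels is half the picture's height over the tangent of half this angle, whatever the lens; pixels are square), "cx", "cy" (the principal point, pixels), "cam_to_world" (4x4, takes a point from camera to world coordinates); the wrist camera has in their place "T_tool_cam" (4x4, takes a point from camera to tool coordinates, whose origin is the TCP and whose axes are the flange's). Camera axes: x right, y up, looking along -z (the intrinsics and any distortion apply to the point x, -y, -z); pixel columns grow to the right and rows downward; lengths in m; the calibration is good to about 2 mm. The wrist camera is an equidistant fisheye: a pixel r from the principal point sees the ray r / f radians off the axis. A picture is of the moment at which its call begins: read the wrist's pose just before it. There is no depth.
- workorder.close_job(): hands the job in; it is judged then, once.
The state is a dict: "t": time; "q": joint angles; "dq": joint speeds; "joint_torque": joint torques, N m; "tool_pos": TCP position; "orientation": TCP orientation; "force": force on the tool from outside, world axes, zero at the start; "wrist_torque": the same for the moment, N m; "opening": finger opening in m; "gripper_force": force on a finger pad.
Only numpy, scipy, OpenCV 4.12 (cv2) and the standard library are available. Lean on these libraries where they do the work, as an engineer would, in place of code of your own. Each camera call takes 0.05 s, during which the arm holds its last target. There are 200 camera calls.

### The job

Tidy up after pasta making: stand the salt shaker and the spice jar in the light wooden tray, one in each square bay, keeping them upright all the while; lay the pastry wheel and the teaspoon flat in the grey plastic tray, one in each long lane, the same way up as they lie now. Leave the kitchen timer, the small bowl and the pepper mill where they are, and let go of everything at the end.

Things in the scene. Friction and masses are not known exactly. Their poses are not given: they have to be found in the camera images.
- salt_shaker: Salt shaker, glass below and domed grey metal cap above, round, 44 mm across up to 66 mm high, cap 34 mm across and narrowing to a dome at the very top, 90 mm tall, 100 g. It stands upright; origin at the centre of its underside, z up. Grip it from above round the body, about 55 to 60 mm above its foot.
- spice_jar: Slim round spice jar with orange-brown contents, green label and dark brown lid, 44 mm across, 105 mm tall, 110 g. It stands upright; origin at the centre of its underside, z up. Grip it from above, about 75 mm above its foot.
- pastry_wheel: Pastry wheel with a wooden handle and a brass wheel, lying flat, 141 mm long, 25 mm wide, 35 mm high, 85 g. Origin at the middle of its length at the underside; its x axis runs along it, from the handle (-x, x = -70 to +16 mm, gripping width 18 mm, 29 mm high) to the 35 mm brass wheel (x = +36 to +70 mm); z up. Grip across the handle, about 15 mm to the handle side of the origin.
- teaspoon: Plain steel teaspoon lying flat, bowl upward, 138 mm long, 28 mm wide at the bowl, 12 mm high, 20 g. Origin at the middle of its length at the underside, x axis along it toward the bowl, z up. Pinch it across near the origin (under 25 mm wide there) with the fingertips close to the surface.
- spice_tray: Light wooden tray with two square bays, fixed to the worktop. Origin at the centre of its underside, z up. Outside 90 mm along its x and 173 mm along its y; walls 7 mm thick, 30 mm high, floor 6 mm above the origin. The two bays lie side by side along its y, each 76 x 76 mm inside, centred at y = +41.5 mm and y = -41.5 mm (x = 0).
- tool_tray: Dark grey plastic tray with two long lanes, fixed to the worktop. Origin at the centre of its underside, z up. Outside 180 mm along its x and 176 mm along its y; walls 4 mm thick, 22 mm high, floor 4 mm above the origin. The two lanes run along its x, each 172 mm long and 82 mm wide inside, centred at y = +43 mm and y = -43 mm (x = 0).
- kitchen_timer: Bystander: cream round wind-up kitchen timer, 63 mm across, 59 mm high, loose, behind the things to be sorted. Origin at the centre of its underside, z up.
- egg_wash_bowl: Bystander: small cream bowl, 116 mm across, 52 mm high, loose, behind the things to be sorted. Origin at the centre of its underside, z up.
- pepper_mill: Bystander: turned wooden pepper mill, 58 mm across, 170 mm tall, loose, behind the things to be sorted. (Another like it is fixed at the back left.) Origin at the centre of its underside, z up.
Mind the look-alikes: they are no part of the job. Leave any red look-alike of the salt_shaker alone. Of the things that look like the teaspoon, the larger one is meant.

How it is judged:
At the end, for the whole second after the job is handed in: Salt shaker and spice jar upright (0.1 rad) on the wooden tray's floor (4 mm), one per bay, within 20 mm of its centre; pastry wheel and teaspoon flat, right way up (0.2 rad), on the grey tray's floor (6 mm), one per lane, within 30 mm of its centre; either compartment; all released, at rest (x of salt_shaker in the frame of spice_tray between -0.02 and 0.02 m and z of salt_shaker in the frame of spice_tray between 0.002 and 0.01 m and angle between each of salt_shaker, spice_jar's own z axis and vertical below 0.1 rad and linear speed of each of salt_shaker, spice_jar, pastry_wheel, teaspoon below 0.02 m/s and angular speed of each of salt_shaker, spice_jar, pastry_wheel, teaspoon below 0.2 rad/s and x of spice_jar in the frame of spice_tray between -0.02 and 0.02 m and z of spice_jar in the frame of spice_tray between 0.002 and 0.01 m and ((y of salt_shaker in the frame of spice_tray between 0.0215 and 0.0615 m and y of spice_jar in the frame of spice_tray between -0.0615 and -0.0215 m) or (y of salt_shaker in the frame of spice_tray between -0.0615 and -0.0215 m and y of spice_jar in the frame of spice_tray between 0.0215 and 0.0615 m)) and x of pastry_wheel in the frame of tool_tray between -0.03 and 0.03 m and z of pastry_wheel in the frame of tool_tray between -0.002 and 0.01 m and angle between each of pastry_wheel, teaspoon's own z axis and vertical below 0.2 rad and x of teaspoon in the frame of tool_tray between -0.03 and 0.03 m and z of teaspoon in the frame of tool_tray between -0.002 and 0.01 m and ((y of pastry_wheel in the frame of tool_tray between 0.013 and 0.073 m and y of teaspoon in the frame of tool_tray between -0.073 and -0.013 m) or (y of pastry_wheel in the frame of tool_tray between -0.073 and -0.013 m and y of teaspoon in the frame of tool_tray between 0.013 and 0.073 m))); the robot touches nothing.
It fails at once if the salt shaker is tipped over on the way (more than 0.5 rad from upright) (angle between salt_shaker's own z axis and vertical above 0.5 rad).
It fails at once if the spice jar is tipped over on the way (more than 0.5 rad from upright) (angle between spice_jar's own z axis and vertical above 0.5 rad).
It fails at once if the kitchen timer is shifted by more than 20 mm or tipped (distance of kitchen_timer from where it was at the start of the episode above 0.02 m or angle between kitchen_timer's own z axis and vertical above 0.35 rad).
It fails at once if the small bowl is shifted by more than 20 mm or tipped (distance of egg_wash_bowl from where it was at the start of the episode above 0.02 m or angle between egg_wash_bowl's own z axis and vertical above 0.35 rad).
It fails at once if the pepper mill is shifted by more than 20 mm or tipped (distance of pepper_mill from where it was at the start of the episode above 0.02 m or angle between pepper_mill's own z axis and vertical above 0.35 rad).
It also fails if it takes over 106 s, if anything falls off the work surface, if the arm or the gripper's body presses on something with over 40 N, if the wrist force passes 120 N, or if a joint passes its speed limit or range.

## Working session

There is one attempt and no reset: what is moved stays moved. The work goes in short steps, Python scripts to look and compute and a tool call to move; the robot and the scene stay as the last step left them, time stands still between calls to the robot, and variables do not carry over. Pictures are saved under pics/ and viewed, at most 14 in all, crops included, and the job is handed in when it is done.

Besides the shell and the picture viewer there is one more tool, called after ">>>" as name(argument=value, ...) on one line, values as JSON. play_rows: Moves the arm, as the interface text tells. Its arguments: {"type":"object","properties":{"targets":{"type":"array"},"grip":{"type":"number"},"grip_force":{"type":"number"}},"required":["targets"]}

```bash
mkdir -p pics; cat > h.py <<'E'
import numpy as np,cv2
from scipy.spatial.transform import Rotation as R
from plant import read_state, eyes, workorder
def save(name,fn):
    d=eyes.read_camera(name); cv2.imwrite('pics/'+fn,d['image'][:,:,::-1]); 
    import pickle; pickle.dump(d,open('pics/'+fn+'.pkl','wb')); return d
def load(fn):
    import pickle; return pickle.load(open('pics/'+fn+'.pkl','rb'))
def pix(d,u,v,z):
    f=d['image'].shape[0]/2/np.tan(np.radians(d['vfov']/2))
    M=d['cam_to_world']; r=M[:3,:3]@np.array([(u-d['cx'])/f,-(v-d['cy'])/f,-1]); o=M[:3,3]
    return o+r*(z-o[2])/r[2]
def crop(fn,out,x0,y0,x1,y1,k):
    im=cv2.imread('pics/'+fn)[y0:y1,x0:x1]; cv2.imwrite('pics/'+out,cv2.resize(im,None,fx=k,fy=k,interpolation=cv2.INTER_CUBIC))
E
python3 - <<'E'
from h import *
for n in('top','side'):
    d=save(n,n+'.png'); print(n,{k:v for k,v in d.items() if k!='image'})
s=read_state(); print(s); print(R.from_rotvec(s['orientation']).as_matrix().round(3))
E
```

```text
top {'vfov': 46.717508423998616, 'cx': 285.8808444376348, 'cy': 209.98266884002462, 'cam_to_world': array([[ 0.02787726,  0.98374886, -0.17737261,  0.36993608],
       [-0.99946302,  0.02437408, -0.0218992 , -0.06995283],
       [-0.01722001,  0.17788786,  0.98390009,  1.10731555],
       [ 0.        ,  0.        ,  0.        ,  1.        ]])}
side {'vfov': 52.5164254258529, 'cx': 279.1484439045477, 'cy': 218.957647708085, 'cam_to_world': array([[-0.97906886,  0.11756884, -0.16613772,  0.4107159 ],
       [-0.20232268, -0.47345434,  0.85726689,  0.71215083],
       [ 0.02212925,  0.87293674,  0.48733124,  0.46778786],
       [ 0.        ,  0.        ,  0.        ,  1.        ]])}
{'t': 0.1, 'q': array([ 1.06360447e+00,  1.31100269e-01,  1.48915077e+00,  1.71698511e-05,
        1.52298484e+00, -8.54062914e-02]), 'dq': array([ 6.52228330e-05, -2.39721903e-03, -7.67900062e-04,  1.20837635e-03,
       -1.15540187e-03, -7.27201490e-04]), 'joint_torque': array([ 1.07207543e-03, -5.61338711e+01, -4.93098521e+01,  7.70687638e-02,
        2.89983919e-02, -9.96286872e-05]), 'tool_pos': array([0.24536725, 0.54698681, 0.21769437]), 'orientation': array([-6.57536182e-01, -3.07150241e+00,  2.46044926e-03]), 'force': array([ 0.10389081, -0.11044113, -0.38078741]), 'wrist_torque': array([-0.03717395, -0.07993211, -0.03760397]), 'gripper_force': 0.0, 'opening': 0.09312147139978558}
[[-0.912  0.409 -0.001]
 [ 0.409  0.912 -0.001]
 [ 0.    -0.002 -1.   ]]
```

View pics/top.png

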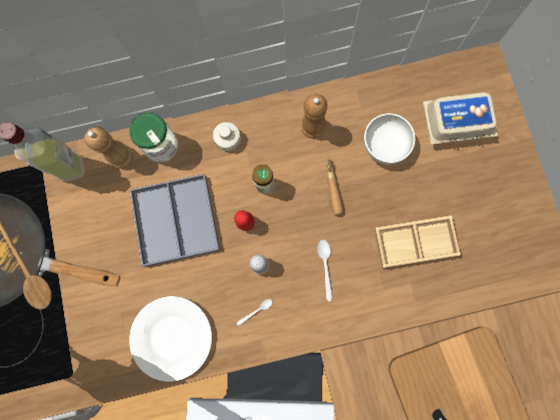

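View pics/side.png

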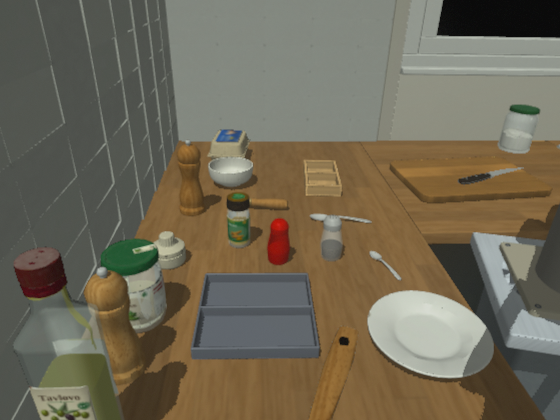

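The top view shows:
- Grey tray about (176,220) and wooden tray about (418,242).
- Jar (263,178) and pastry wheel (334,190).
- Bystanders: timer (227,137), mill (315,115), bowl (389,139).

Look-alikes:
- Shakers: the red one at (244,220) and the grey-capped glass one at (258,264). The grey-capped one is meant.
- Spoons: the large one at (325,270) and the small one at (255,312). The larger one is meant.

I'll confirm both in an enlarged crop.

```bash
python3 - <<'E'
from h import *
crop('top.png','c1.png',230,155,360,305,4)
a=cv2.imread('pics/top.png')
k=np.hstack([a[165:275,125:225],a[205:275,370:470][[*range(70)]+[69]*40]])
cv2.imwrite('pics/c2.png',cv2.resize(k,None,fx=4,fy=4,interpolation=cv2.INTER_CUBIC))
E
```

```text
(no output)
```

View pics/c1.png

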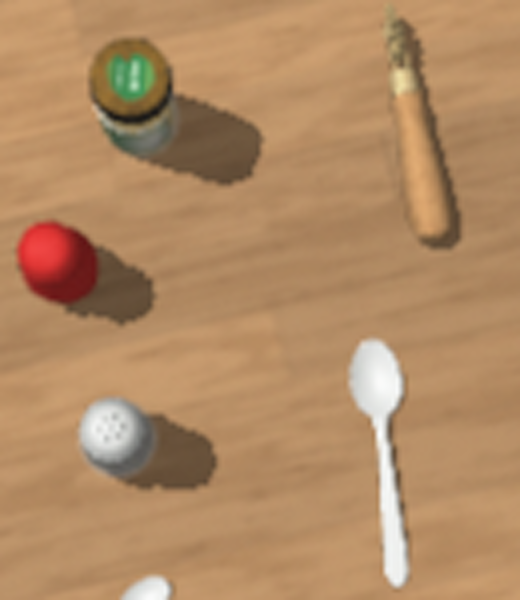

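View pics/c2.png

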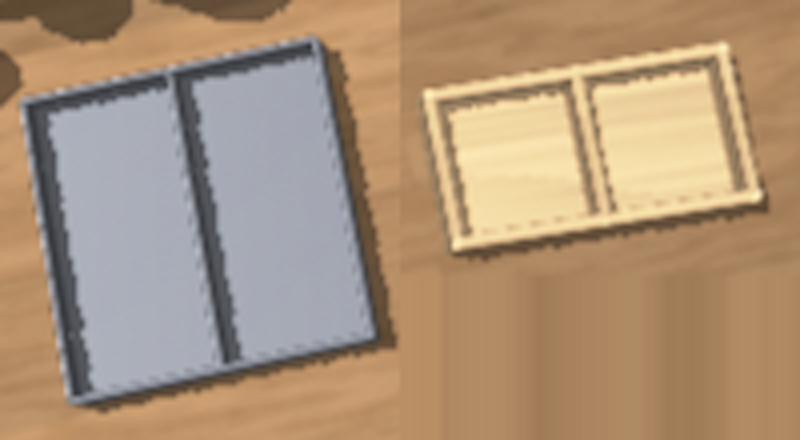

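The crop confirms the grey perforated dome at (258,262) is the salt shaker, next to the red decoy. The larger spoon runs from (323,239) to (329,301). The tray corners are clear in the second crop.

```bash
python3 - <<'E'
from h import *
d=load('top.png')
c=lambda x,y,ox,oy,z: pix(d,ox+(x+.5)/4-.5,oy+(y+.5)/4-.5,z)
print('jar',c(131,78,230,155,.105).round(4)); print('salt',c(111,428,230,155,.09).round(4))
def line(n,a,b,z,z2=None):
    p,q=c(*a,230,155,z),c(*b,230,155,z2 or z); v=q-p; print(n,((p+q)/2).round(4),np.linalg.norm(v[:2]).round(4),'yaw',np.degrees(np.arctan2(v[1],v[0])).round(1))
line('wheel',(434,240),(390,8),.015,.018); line('spoon',(397,587),(373,338),.004,.008)
def tray(n,P,ox,oy,z):
    w=np.array([c(*p,ox,oy,z) for p in P]); print(n,w.mean(0).round(4),[np.linalg.norm(w[i,:2]-w[(i+1)%4,:2]).round(3) for i in range(4)])
    for a,b in((0,1),(3,2),(0,3),(1,2)): v=w[b]-w[a]; print(np.degrees(np.arctan2(v[1],v[0])).round(1))
tray('tool',[(20,100),(318,38),(378,340),(75,404)],125,165,.022)
tray('wood',[(24,90),(328,42),(364,200),(55,252)],370,205,.03)
for n,u,v,z in(('timer',225,131,.059),('mill',316,100,.17),('mill2',98,135,.17),('bowl',390,138,.05),('red',243.5,219,.09),('bigjar',150,130,.12)): print(n,pix(d,u,v,z).round(3))
E
```

```text
jar [0.6268 0.0045 0.105 ]
salt [0.4423 0.0092 0.09  ]
wheel [ 0.6267 -0.1513  0.0165] 0.138 yaw 11.3
spoon [ 0.4337 -0.1391  0.006 ] 0.1394 yaw 6.4
tool [0.5381 0.2075 0.022 ] [np.float64(0.174), np.float64(0.179), np.float64(0.172), np.float64(0.179)]
-76.5
-76.5
-165.2
-165.8
wood [ 0.5016 -0.3402  0.03  ] [np.float64(0.172), np.float64(0.089), np.float64(0.173), np.float64(0.091)]
-79.5
-79.0
-169.5
-169.1
timer [0.737 0.096 0.059]
mill [ 0.768 -0.104  0.17 ]
mill2 [0.684 0.336 0.17 ]
bowl [ 0.732 -0.277  0.05 ]
red [0.532 0.042 0.09 ]
bigjar [0.714 0.247 0.12 ]
```

```bash
cat >> h.py <<'E'
def go(*wps):
    """each wp: x,y,z,yaw of tool y axis (deg); prints shift cm & roll from current pose"""
    s=read_state(); M=R.from_rotvec(s['orientation']).as_matrix(); y0=np.degrees(np.arctan2(M[1,1],M[0,1]))
    print('now',s['tool_pos'].round(4),'yaw',y0.round(1),'t',s['t'])
    for w in wps:
        dl=M.T@(np.array(w[:3])-s['tool_pos'])*100; print(w,'->',dl.round(2),'roll',round((y0-w[3]+180)%360-180,1),'n',np.linalg.norm(dl)/4.17)
E
python3 -c "
from h import *
go((.442,.009,.16,101),(.442,.009,.038,101))"
```

```text
now [0.2454 0.547  0.2177] yaw 65.8 t 0.1
(0.442, 0.009, 0.16, 101) -> [-39.97 -41.02   5.83] roll -35.2 n 13.805597028079713
(0.442, 0.009, 0.038, 101) -> [-39.97 -41.    18.03] roll -35.2 n 14.396167251927872
```

>>> play_rows(targets=[-20, -20.5, 2, -35, -20, -20.5, 2, -35, -20, -20.5, 2, -35, -20, -20.5, 2, -35, -20, -20.5, 2, -35, -20, -20.5, 2, -35, -20, -20.5, 2, -35, -20, -20.5, 2, -35], grip=9.3, grip_force=15)

```text
t: 0.77
tool_pos: [0.3455, 0.2732, 0.1976]
orientation: [0.29, -3.128, 0.005]
force: [-0.8, -1.3, -0.3]
opening: 0.0931
gripper_force: 0.0
```

```bash
python3 -c "
from h import *
go((.442,.009,.16,101),(.442,.009,.038,101))"
```

```text
now [0.3455 0.2732 0.1976] yaw 100.6 t 0.7667
(0.442, 0.009, 0.16, 101) -> [ -4.63 -27.74   3.84] roll -0.4 n 6.805992023548217
(0.442, 0.009, 0.038, 101) -> [ -4.64 -27.7   16.04] roll -0.4 n 7.756317962776437
```

>>> play_rows(targets=[-4.6, -27.9, 3.8, 0, -4.6, -27.9, 3.8, 0, -4.6, -27.9, 3.8, 0, -4.6, -27.9, 3.8, 0, -4.6, -27.9, 3.8, 0, -4.6, -27.9, 3.8, 0, -4.6, -27.9, 3.8, 0, -4.6, -27.9, 3.8, 0])

```text
t: 1.43
tool_pos: [0.4424, 0.008, 0.1595]
orientation: [0.289, -3.127, 0.003]
force: [0.6, 0.8, 0.7]
opening: 0.0931
gripper_force: 0.0
```

```bash
python3 -c "
from h import *
d=save('wrist','w1.png');print({k:v for k,v in d.items() if k!='image'})
go((.442,.009,.16,101),(.442,.009,.038,101))"
```

```text
{'vfov': 65.70646984690485, 'cx': 273.49562711022566, 'cy': 203.11725260940275, 'T_tool_cam': array([[-1.85809229e-04,  9.68766361e-01,  2.47975206e-01,
         6.86017239e-02],
       [ 9.99999130e-01,  5.03821460e-04, -1.21897757e-03,
         9.71137800e-04],
       [-1.30583970e-03,  2.47974764e-01, -9.68765612e-01,
        -1.64793482e-01],
       [ 0.00000000e+00,  0.00000000e+00,  0.00000000e+00,
         1.00000000e+00]])}
now [0.4418 0.0105 0.1598] yaw 100.5 t 1.4833
(0.442, 0.009, 0.16, 101) -> [ 0.01 -0.15 -0.02] roll -0.5 n 0.03638718943828
(0.442, 0.009, 0.038, 101) -> [-1.000e-02 -1.500e-01  1.218e+01] roll -0.5 n 2.920163884937896
```

View pics/w1.png

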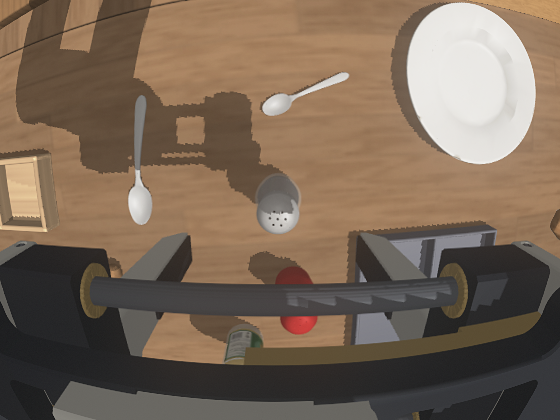

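The wrist view shows the shaker's dome at (278,218), midway between the fingertips at x≈190 and 358, with the red one behind at (297,300). I'll descend and grip.

>>> play_rows(targets=[0, -0.1, 4, 0, 0, -0.1, 8, 0, 0, -0.1, 11, 0, 0, -0.1, 12.2, 0, 0, -0.1, 12.2, 0])

```text
t: 1.9
tool_pos: [0.4382, 0.0137, 0.0347]
orientation: [0.297, -3.12, -0.003]
force: [-0.7, 1.6, 0.0]
opening: 0.093
gripper_force: 0.0
```

>>> play_rows(targets=[0, 0, 0, 0, 0, 0, 0, 0, 0, 0, 0, 0, 0, 0, 0, 0, 0, 0, 0, 0, 0, 0, 0, 0, 0, 0, 0, 0, 0, 0, 0, 0], grip=3.5)

```text
t: 2.57
tool_pos: [0.4421, 0.0121, 0.0388]
orientation: [-0.296, 3.127, -0.0]
force: [0.6, -0.2, 0.1]
opening: 0.0443
gripper_force: 0.0
```

```bash
python3 -c "
from h import *
print(read_state()['opening'],read_state()['gripper_force'])
go((.442,.009,.10,101),(.509,-.381,.10,101),(.494,-.299,.10,101))"
```

```text
0.044296700401727014 0.0
now [0.4421 0.0121 0.0388] yaw 100.8 t 2.5667
(0.442, 0.009, 0.1, 101) -> [ 0.06 -0.3  -6.12] roll -0.2 n 1.4692457560545973
(0.509, -0.381, 0.1, 101) -> [  0.81 -39.87  -6.12] roll -0.2 n 9.673979433714717
(0.494, -0.299, 0.1, 101) -> [  0.74 -31.53  -6.12] roll -0.2 n 7.704210091564513
```

>>> play_rows(targets=[0, 0, 0, 0, 0, 0, 0, 0, 0, 0, 0, 0, 0, 0, -1, 0, 0, 0, -3, 0, 0, 0, -5, 0, 0, 0, -6, 0, 0, 0, -6, 0])

```text
t: 3.23
tool_pos: [0.444, 0.012, 0.1017]
orientation: [-0.296, 3.123, -0.001]
force: [0.4, -1.0, -1.0]
opening: 0.039
gripper_force: 14.7
```

```bash
python3 -c "
from h import *
save('side','s2.png'); crop('s2.png','s2c.png',200,60,480,340,2)
print(read_state()['opening'],read_state()['gripper_force'])
go((.509,-.381,.10,101))"
```

```text
0.038507971686601375 14.720785755384895
now [0.4431 0.0121 0.0999] yaw 100.8 t 3.2833
(0.509, -0.381, 0.1, 101) -> [ 9.200e-01 -3.985e+01  2.000e-02] roll -0.2 n 9.558438867585274
```

View pics/s2c.png

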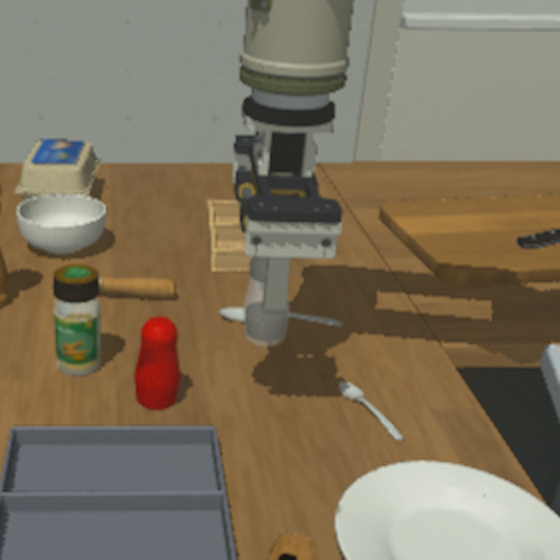

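```bash
python3 -c "
from h import *
d=load('s2.png')
def proj(p):
    q=np.linalg.inv(d['cam_to_world'])@np.append(p,1); f=210/np.tan(np.radians(d['vfov']/2)); return d['cx']-f*q[0]/q[2]-200, d['cy']+f*q[1]/q[2]-60
for p in [(.443,.012,.1),(.443,.012,.062),(.443,.012,.152),(.44,.034,.1),(.44,.046,.1),(.453,.012,.062)]: print(p,np.array(proj(p))*2)
"
```

```text
(0.443, 0.012, 0.1) [268.84816623 302.47909157]
(0.443, 0.012, 0.062) [265.40852259 337.99002048]
(0.443, 0.012, 0.152) [273.8268709  251.07887531]
(0.44, 0.034, 0.1) [269.96018758 314.06605566]
(0.44, 0.046, 0.1) [268.74415485 320.41881986]
(0.453, 0.012, 0.062) [254.83275383 336.70517241]
```

>>> play_rows(targets=[0.5, -20, 0, 0, 0.5, -20, 0, 0, 0.5, -20, 0, 0, 0.5, -20, 0, 0, 0.5, -20, 0, 0, 0.5, -20, 0, 0])

```text
t: 3.78
tool_pos: [0.4744, -0.1905, 0.0975]
orientation: [0.29, -3.127, 0.003]
force: [0.5, -0.4, -0.8]
opening: 0.0389
gripper_force: 14.7
```

>>> play_rows(targets=[0.4, -19.9, 0, 0, 0.4, -19.9, 0, 0, 0.4, -19.9, 0, 0, 0.4, -19.9, 0, 0, 0.4, -19.9, 0, 0, 0.4, -19.9, 0, 0, 0.4, -19.9, 0, 0, 0.4, -19.9, 0, 0])

```text
t: 4.45
tool_pos: [0.5073, -0.3802, 0.0967]
orientation: [0.296, -3.126, -0.004]
force: [0.8, 0.1, -1.7]
opening: 0.0388
gripper_force: 14.7
```

```bash
python3 -c "
from h import *
d=save('top','t2.png'); crop('t2.png','t2c.png',360,190,480,280,4)
print(read_state()['opening'],read_state()['gripper_force'])
go((.509,-.381,.10,101),(.509,-.381,.046,101))"
```

```text
0.03877889235031147 14.722572523685358
now [ 0.5076 -0.3798  0.0972] yaw 100.9 t 4.5
(0.509, -0.381, 0.1, 101) -> [-0.12 -0.14 -0.28] roll -0.1 n 0.07981115142414354
(0.509, -0.381, 0.046, 101) -> [-0.13 -0.15  5.12] roll -0.1 n 1.2293630562824776
```

View pics/t2c.png

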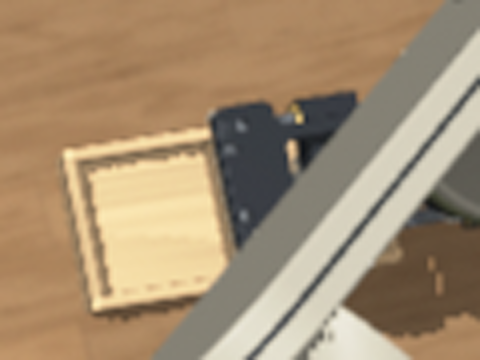

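>>> play_rows(targets=[-0.1, -0.1, 2, 0, -0.1, -0.1, 4, 0, -0.1, -0.1, 4.6, 0, -0.1, -0.1, 4.8, 0, -0.1, -0.1, 4.9, 0, -0.1, -0.1, 5, 0, -0.1, -0.1, 5, 0, -0.1, -0.1, 5, 0])

```text
t: 5.17
tool_pos: [0.5099, -0.3827, 0.0499]
orientation: [-0.297, 3.126, -0.002]
force: [-0.2, -0.0, -0.7]
opening: 0.0385
gripper_force: 14.7
```

>>> play_rows(targets=[0, 0, 0.2, 0, 0, 0, 0.3, 0, 0, 0, 0.3, 0, 0, 0, 0.3, 0])

```text
t: 5.5
tool_pos: [0.5092, -0.3822, 0.0456]
orientation: [0.296, -3.127, -0.0]
force: [0.8, -0.6, -1.8]
opening: 0.0389
gripper_force: 14.7
```

```bash
python3 -c "
from h import *
s=read_state();print(s['tool_pos'],s['force'],s['wrist_torque'],s['opening'])"
```

```text
[ 0.50917341 -0.38224015  0.04556521] [ 0.78946052 -0.64072235 -1.84871685] [0.03948939 0.02826308 0.01035312] 0.0389453587024177
```

>>> play_rows(targets=[0, 0, 0.1, 0, 0, 0, 0.2, 0, 0, 0, 0.2, 0])

```text
t: 5.75
tool_pos: [0.5096, -0.3825, 0.0446]
orientation: [-0.296, 3.127, -0.001]
force: [-1.9, 1.2, 5.5]
opening: 0.0388
gripper_force: 15.2
```

Contact with the floor (5.5 N). Release slowly and go up.

>>> play_rows(targets=[0, 0, -0.1, 0, 0, 0, -0.1, 0, 0, 0, -0.1, 0, 0, 0, -0.1, 0, 0, 0, -0.1, 0, 0, 0, -0.1, 0], grip=8)

```text
t: 6.25
tool_pos: [0.5092, -0.3822, 0.0445]
orientation: [0.297, -3.127, -0.0]
force: [-0.0, -0.7, 0.6]
opening: 0.0742
gripper_force: 0.0
```

>>> play_rows(targets=[0, 0, -2, 0, 0, 0, -6, 0, 0, 0, -10, 0, 0, 0, -12, 0, 0, 0, -12, 0], grip=9.3)

```text
t: 6.67
tool_pos: [0.5122, -0.3847, 0.1723]
orientation: [-0.296, 3.12, -0.013]
force: [0.6, 0.3, 0.3]
opening: 0.0929
gripper_force: 0.0
```

```bash
python3 -c "
from h import *
print(read_state()['opening'])
go((.627,.004,.17,101),(.627,.004,.056,101))"
```

```text
0.09287588899733021
now [ 0.5122 -0.3847  0.1723] yaw 100.8 t 6.6667
(0.627, 0.004, 0.17, 101) -> [-18.59  36.02   0.04] roll -0.2 n 9.720452334751986
(0.627, 0.004, 0.056, 101) -> [-18.51  36.12  11.44] roll -0.2 n 10.112324963132215
```

>>> play_rows(targets=[-9, 18, 0, 0, -9, 18, 0, 0, -9, 18, 0, 0, -9, 18, 0, 0, -9, 18, 0, 0, -9, 18, 0, 0])

```text
t: 7.17
tool_pos: [0.5649, -0.1823, 0.1638]
orientation: [0.304, -3.127, -0.004]
force: [-0.4, -1.0, -0.8]
opening: 0.0933
gripper_force: 0.0
```

>>> play_rows(targets=[-9.6, 18, 0, 0, -9.6, 18, 0, 0, -9.6, 18, 0, 0, -9.6, 18, 0, 0, -9.6, 18, 0, 0, -9.6, 18, 0, 0, -9.6, 18, 0, 0])

```text
t: 7.75
tool_pos: [0.6242, 0.008, 0.1636]
orientation: [0.302, -3.126, -0.0]
force: [0.5, -1.2, -0.3]
opening: 0.0929
gripper_force: 0.0
```

```bash
python3 -c "
from h import *
save('wrist','w2.png'); save('top','t3.png')
a=cv2.imread('pics/w2.png'); b=cv2.imread('pics/t3.png')[190:280,360:480]
cv2.imwrite('pics/j.png',np.vstack([a[100:400],cv2.copyMakeBorder(cv2.resize(b,None,fx=3,fy=3),0,0,0,200,0)]))
go((.627,.004,.17,101),(.627,.004,.056,101))"
```

```text
now [0.6239 0.0055 0.1639] yaw 100.8 t 7.85
(0.627, 0.004, 0.17, 101) -> [-0.28 -0.2  -0.61] roll -0.2 n 0.16857599781186433
(0.627, 0.004, 0.056, 101) -> [-0.29 -0.2  10.79] roll -0.2 n 2.5881179579427767
```

View pics/j.png

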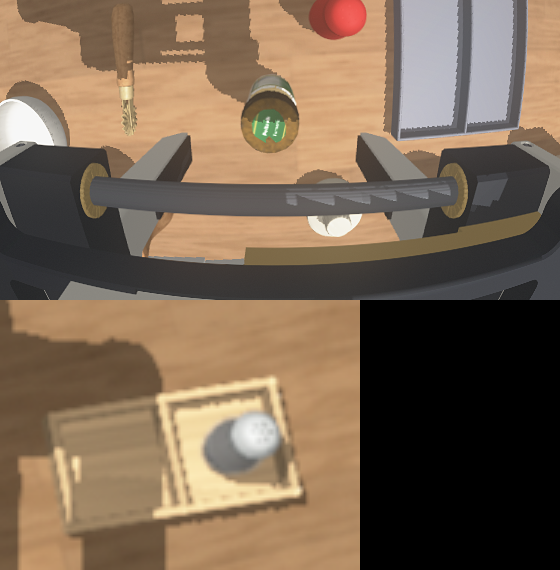

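The shaker stands in the far bay, roughly centred. The jar lid at (270,224) is midway between the fingers. Descend and grip.

>>> play_rows(targets=[-0.3, -0.2, 4, 0, -0.3, -0.2, 8, 0, -0.3, -0.2, 10, 0, -0.3, -0.2, 10.8, 0, -0.3, -0.2, 10.8, 0, -0.3, -0.2, 10.8, 0])

```text
t: 8.35
tool_pos: [0.628, 0.0036, 0.0576]
orientation: [-0.294, 3.127, -0.0]
force: [-0.3, 0.2, 1.2]
opening: 0.0931
gripper_force: 0.0
```

>>> play_rows(targets=[0, 0, 0, 0, 0, 0, 0, 0, 0, 0, 0, 0, 0, 0, 0, 0, 0, 0, 0, 0, 0, 0, 0, 0, 0, 0, 0, 0, 0, 0, 0, 0], grip=3.2)

```text
t: 9.02
tool_pos: [0.6276, 0.005, 0.0566]
orientation: [0.297, -3.127, -0.0]
force: [-0.8, 0.8, 0.2]
opening: 0.0442
gripper_force: 0.8
```

>>> play_rows(targets=[0, 0, 0, 0, 0, 0, 0, 0, 0, 0, 0, 0, 0, 0, 0, 0])

```text
t: 9.35
tool_pos: [0.6276, 0.005, 0.0566]
orientation: [0.296, -3.127, -0.0]
force: [0.2, -0.8, 0.0]
opening: 0.0438
gripper_force: 15.0
```

```bash
python3 -c "
from h import *
print(read_state()['opening'],read_state()['gripper_force'],read_state()['force'])
go((.627,.004,.12,101),(.494,-.299,.12,101))"
```

```text
0.04377515044470743 14.989071951245023 [ 0.23762986 -0.75354267  0.03844007]
now [0.6276 0.005  0.0566] yaw 100.8 t 9.35
(0.627, 0.004, 0.12, 101) -> [ 0.08 -0.08 -6.34] roll -0.2 n 1.5211533008414273
(0.494, -0.299, 0.12, 101) -> [ 18.83 -27.35  -6.34] roll -0.2 n 8.106642737359435
```

>>> play_rows(targets=[0, 0, -2, 0, 0, 0, -6.3, 0, 9, -13.5, -6.3, 0, 9, -13.5, -6.3, 0, 9, -13.5, -6.3, 0, 9, -13.5, -6.3, 0, 9, -13.5, -6.3, 0])

```text
t: 9.93
tool_pos: [0.5621, -0.1505, 0.1196]
orientation: [0.289, -3.127, 0.004]
force: [-0.3, 0.6, -0.7]
opening: 0.0441
gripper_force: 15.0
```

>>> play_rows(targets=[9.8, -13.6, 0, 0, 9.8, -13.6, 0, 0, 9.8, -13.6, 0, 0, 9.8, -13.6, 0, 0, 9.8, -13.6, 0, 0, 9.8, -13.6, 0, 0, 9.8, -13.6, 0, 0])

```text
t: 10.52
tool_pos: [0.4939, -0.2963, 0.1194]
orientation: [0.295, -3.128, -0.001]
force: [-1.3, -1.2, -1.5]
opening: 0.0438
gripper_force: 15.0
```

```bash
python3 -c "
from h import *
save('side','s3.png'); crop('s3.png','s3c.png',240,60,400,220,3.5)
print(read_state()['opening'],read_state()['gripper_force'])
go((.4945,-.297,.062,101))"
```

```text
0.04349514009751593 14.98820346917455
now [ 0.4942 -0.2956  0.1194] yaw 100.8 t 10.5667
(0.4945, -0.297, 0.062, 101) -> [-0.   -0.14  5.74] roll -0.2 n 1.3766807756069683
```

View pics/s3c.png

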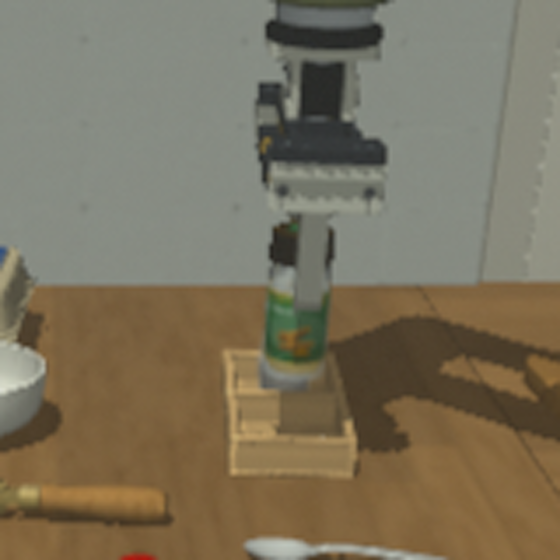

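The jar hangs upright over the near bay. The shaker behind it is hidden. Lower until contact.

>>> play_rows(targets=[0, 0, 3, 0, 0, 0, 5, 0, 0, 0, 5.5, 0, 0, 0, 5.6, 0, 0, 0, 5.7, 0, 0, 0, 5.8, 0, 0, 0, 5.8, 0])

```text
t: 11.15
tool_pos: [0.4945, -0.2962, 0.0621]
orientation: [-0.298, 3.127, -0.001]
force: [0.6, -0.4, -0.7]
opening: 0.0437
gripper_force: 15.0
```

>>> play_rows(targets=[0, 0, 0.1, 0, 0, 0, 0.1, 0, 0, 0, 0.2, 0, 0, 0, 0.2, 0])

```text
t: 11.48
tool_pos: [0.4949, -0.2967, 0.0616]
orientation: [-0.296, 3.126, -0.001]
force: [-1.5, 5.3, 10.2]
opening: 0.0437
gripper_force: 15.0
```

>>> play_rows(targets=[0, 0, -0.1, 0, 0, 0, -0.1, 0, 0, 0, -0.1, 0, 0, 0, -0.1, 0, 0, 0, -0.1, 0, 0, 0, -0.1, 0], grip=6)

```text
t: 11.98
tool_pos: [0.4938, -0.2966, 0.0604]
orientation: [0.296, -3.127, -0.0]
force: [0.1, -0.3, -0.0]
opening: 0.06
gripper_force: 0.0
```

>>> play_rows(targets=[0, 0, -2, 0, 0, 0, -5, 0, 0, 0, -8, 0, 0, 0, -10, 0, 0, 0, -10, 0])

```text
t: 12.4
tool_pos: [0.4965, -0.2985, 0.1666]
orientation: [-0.296, 3.121, -0.009]
force: [0.9, -0.8, 1.1]
opening: 0.0606
gripper_force: 0.0
```

```bash
python3 -c "
from h import *
print(read_state()['opening'])
go((.612,-.154,.12,101.3),(.612,-.154,.005,101.3))"
```

```text
0.06060219002131629
now [ 0.4965 -0.2985  0.1666] yaw 100.8 t 12.4
(0.612, -0.154, 0.12, 101.3) -> [-14.03  12.05   4.67] roll -0.5 n 4.574838898154176
(0.612, -0.154, 0.005, 101.3) -> [-13.97  12.12  16.17] roll -0.5 n 5.890761021073813
```

>>> play_rows(targets=[-14.2, 12.1, 3, 0, -14.2, 12.1, 4, 0, -14.2, 12.1, 4, 0, -14.2, 12.1, 4, 0, -14.2, 12.1, 4, 0, -14.2, 12.1, 4, 0, -14.2, 12.1, 4, 0])

```text
t: 12.98
tool_pos: [0.6103, -0.1496, 0.1189]
orientation: [0.301, -3.125, -0.001]
force: [-0.1, 0.3, -1.1]
opening: 0.0601
gripper_force: 0.0
```

```bash
python3 -c "
from h import *
save('wrist','w3.png'); save('top','t4.png')
a=cv2.imread('pics/w3.png'); b=cv2.imread('pics/t4.png')[190:280,360:480]
cv2.imwrite('pics/j2.png',np.vstack([a[100:400],cv2.copyMakeBorder(cv2.resize(b,None,fx=3,fy=3),0,0,0,200,0)]))
go((.612,-.154,.12,101),(.612,-.154,.005,101))"
```

```text
now [ 0.6101 -0.1517  0.1202] yaw 100.8 t 13.0833
(0.612, -0.154, 0.12, 101) -> [-0.15 -0.27  0.02] roll -0.2 n 0.0728857201770481
(0.612, -0.154, 0.005, 101) -> [-0.16 -0.26 11.52] roll -0.2 n 2.7626508419245717
```

View pics/j2.png

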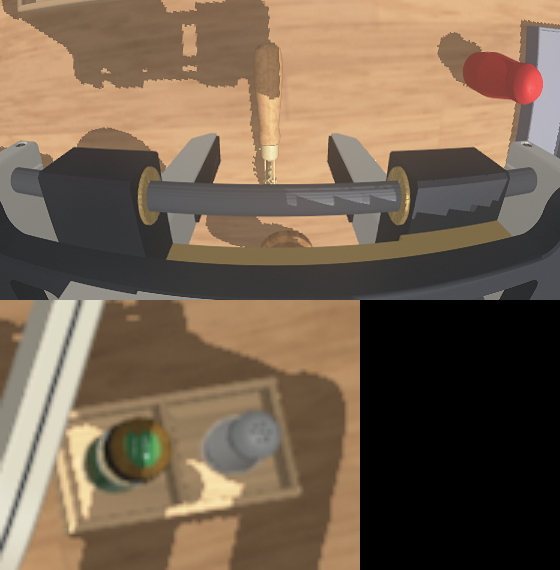

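Both stand in their bays. The wheel handle (268,110–260) lies between the fingers. Descend and grip.

>>> play_rows(targets=[-0.1, -0.3, 4, 0, -0.1, -0.3, 8, 0, -0.1, -0.3, 10.5, 0, -0.1, -0.3, 11, 0, -0.1, -0.3, 11.4, 0, -0.1, -0.3, 11.4, 0, -0.1, -0.3, 11.4, 0])

```text
t: 13.67
tool_pos: [0.6138, -0.155, 0.0093]
orientation: [-0.295, 3.124, -0.002]
force: [-0.1, -0.3, 0.8]
opening: 0.0597
gripper_force: 0.0
```

>>> play_rows(targets=[0, 0, 0, 0, 0, 0, 0, 0, 0, 0, 0, 0, 0, 0, 0, 0, 0, 0, 0, 0, 0, 0, 0, 0, 0, 0, 0, 0, 0, 0, 0, 0], grip=0.5, grip_force=25)

```text
t: 14.33
tool_pos: [0.6122, -0.1537, 0.0066]
orientation: [0.297, -3.127, -0.0]
force: [-0.4, 0.7, 0.5]
opening: 0.0179
gripper_force: 25.0
```

>>> play_rows(targets=[0, 0, 0, 0, 0, 0, 0, 0, 0, 0, -1, 0, 0, 0, -3, 0, 0, 0, -7, 0, 0, 0, -11, 0, 0, 0, -12, 0, 0, 0, -12, 0])

```text
t: 15.0
tool_pos: [0.6156, -0.1549, 0.133]
orientation: [-0.296, 3.119, -0.006]
force: [0.9, 0.7, -1.0]
opening: 0.0181
gripper_force: 24.9
```

```bash
python3 -c "
from h import *
save('side','s4.png'); crop('s4.png','s4c.png',150,100,400,280,2.2)
s=read_state();print(s['opening'],s['gripper_force'],s['wrist_torque'])
c=np.radians(14.2)
for l in (.5277,.2492),(.5485,.1658): go((l[0]-.015*np.cos(c),l[1]-.015*np.sin(c),.12,103.9))"
```

```text
0.0170306234323498 24.947864413261414 [0.01707013 0.04684001 0.0258533 ]
now [ 0.6138 -0.1544  0.1295] yaw 100.8 t 15.05
(np.float64(0.5131583197515729), np.float64(0.24552038921181796), 0.12, 103.9) -> [ 2.37 41.17  0.84] roll -3.1 n 9.891565324460048
now [ 0.6138 -0.1544  0.1295] yaw 100.8 t 15.05
(np.float64(0.5339583197515729), np.float64(0.16212038921181796), 0.12, 103.9) -> [ 1.9  32.59  0.86] roll -3.1 n 7.831001373966962
```

View pics/s4c.png

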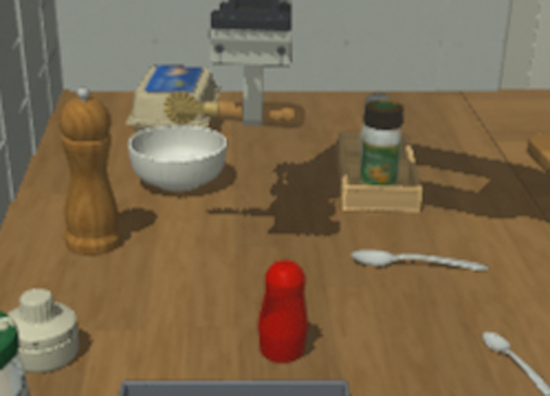

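The wheel is held level, and the jar stands upright in the tray with the shaker's dome behind it. Carry the wheel to the far lane.

>>> play_rows(targets=[1.2, 20.6, 0, -3, 1.2, 20.6, 0, -3, 1.2, 20.6, 0, -3, 1.2, 20.6, 0, -3, 1.2, 20.6, 0, -3, 1.2, 20.6, 0, -3])

```text
t: 15.55
tool_pos: [0.558, 0.0526, 0.1237]
orientation: [0.385, -3.113, -0.005]
force: [-0.3, -0.0, -1.1]
opening: 0.0181
gripper_force: 24.9
```

```bash
python3 -c "
from h import *
go((.5131,.2455,.12,103.9))"
```

```text
now [0.558  0.0526 0.1237] yaw 104.1 t 15.55
(0.5131, 0.2455, 0.12, 103.9) -> [-0.35 19.8   0.45] roll 0.2 n 4.749369481847178
```

>>> play_rows(targets=[-0.3, 19.8, 0, 0, -0.3, 19.8, 0, 0, -0.3, 19.8, 0, 0, -0.3, 19.8, 0, 0, -0.3, 19.8, 0, 0, -0.3, 19.8, 0, 0, -0.3, 19.8, 0, 0, -0.3, 19.8, 0, 0])

```text
t: 16.22
tool_pos: [0.5163, 0.2384, 0.1247]
orientation: [0.379, -3.116, 0.002]
force: [-0.1, -0.3, -0.5]
opening: 0.0177
gripper_force: 24.9
```

```bash
python3 -c "
from h import *
go((.5131,.2455,.0106,103.9))"
```

```text
now [0.5163 0.2384 0.1247] yaw 103.9 t 16.2167
(0.5131, 0.2455, 0.0106, 103.9) -> [ 0.11  0.77 11.41] roll -0.0 n 2.743290478763033
```

>>> play_rows(targets=[0.1, 0.6, 4, 0, 0.1, 0.6, 8, 0, 0.1, 0.6, 10, 0, 0.1, 0.6, 10.8, 0, 0.1, 0.6, 11, 0, 0.1, 0.6, 11, 0, 0.1, 0.6, 11, 0])

```text
t: 16.8
tool_pos: [0.5166, 0.2447, 0.0185]
orientation: [-0.377, 3.116, 0.001]
force: [0.2, -0.1, 0.3]
opening: 0.0182
gripper_force: 24.9
```

>>> play_rows(targets=[0, 0, 0.1, 0, 0, 0, 0.2, 0, 0, 0, 0.3, 0, 0, 0, 0.3, 0, 0, 0, 0.3, 0])

```text
t: 17.22
tool_pos: [0.515, 0.2449, 0.0139]
orientation: [-0.379, 3.118, 0.0]
force: [0.6, -0.4, -1.7]
opening: 0.0176
gripper_force: 24.9
```

>>> play_rows(targets=[0, 0, 0.1, 0, 0, 0, 0.2, 0, 0, 0, 0.3, 0, 0, 0, 0.3, 0, 0, 0, 0.3, 0])

```text
t: 17.63
tool_pos: [0.5148, 0.2449, 0.0106]
orientation: [0.378, -3.119, -0.0]
force: [-0.7, 0.4, 0.3]
opening: 0.0182
gripper_force: 24.9
```

>>> play_rows(targets=[0, 0, 0.1, 0, 0, 0, 0.2, 0, 0, 0, 0.2, 0, 0, 0, 0.2, 0])

```text
t: 17.97
tool_pos: [0.515, 0.2449, 0.0104]
orientation: [0.379, -3.119, 0.0]
force: [-8.4, -2.8, 16.3]
opening: 0.018
gripper_force: 25.0
```

>>> play_rows(targets=[0, 0, -0.2, 0, 0, 0, -0.2, 0, 0, 0, -0.2, 0, 0, 0, -0.2, 0, 0, 0, -0.2, 0, 0, 0, -0.2, 0], grip=3.2)

```text
t: 18.47
tool_pos: [0.5147, 0.2448, 0.0103]
orientation: [0.378, -3.118, 0.0]
force: [-0.7, 0.0, 0.3]
opening: 0.0321
gripper_force: 0.0
```

>>> play_rows(targets=[0, 0, -2, 0, 0, 0, -5, 0, 0, 0, -9, 0, 0, 0, -12, 0, 0, 0, -12, 0])

```text
t: 18.88
tool_pos: [0.5191, 0.2464, 0.1388]
orientation: [-0.377, 3.107, 0.004]
force: [-0.1, 1.1, 0.4]
opening: 0.0322
gripper_force: 0.0
```

```bash
python3 -c "
from h import *
print(read_state()['opening'])
go((.433,-.139,.12,96.4))"
```

```text
0.03222276441670204
now [0.5191 0.2464 0.1388] yaw 103.8 t 18.8833
(0.433, -0.139, 0.12, 96.4) -> [ 17.6  -35.37   1.63] roll 7.4 n 9.4817320783184
```

>>> play_rows(targets=[8.8, -17.6, 0, 7.4, 8.8, -17.6, 0, 7.4, 8.8, -17.6, 0, 7.4, 8.8, -17.6, 0, 7.4, 8.8, -17.6, 0, 7.4, 8.8, -17.6, 0, 7.4], grip=6)

```text
t: 19.38
tool_pos: [0.4704, 0.0484, 0.1302]
orientation: [0.171, -3.136, 0.003]
force: [-0.1, -0.1, 1.0]
opening: 0.0597
gripper_force: 0.0
```

```bash
python3 -c "
from h import *
go((.433,-.139,.12,96.4))"
```

```text
now [0.4704 0.0484 0.1302] yaw 96.2 t 19.3833
(0.433, -0.139, 0.12, 96.4) -> [  5.75 -18.22   1.06] roll -0.2 n 4.58821470380975
```

>>> play_rows(targets=[5.6, -18.1, 1, 0, 5.6, -18.1, 1, 0, 5.6, -18.1, 1, 0, 5.6, -18.1, 1, 0, 5.6, -18.1, 1, 0, 5.6, -18.1, 1, 0, 5.6, -18.1, 1, 0, 5.6, -18.1, 1, 0])

```text
t: 20.05
tool_pos: [0.4363, -0.1326, 0.1205]
orientation: [0.176, -3.137, -0.001]
force: [0.6, 0.1, -0.0]
opening: 0.0596
gripper_force: 0.0
```

```bash
python3 -c "
from h import *
save('wrist','w4.png'); save('top','t5.png')
a=cv2.imread('pics/w4.png'); b=cv2.imread('pics/t5.png')[165:275,125:225]
cv2.imwrite('pics/j3.png',np.vstack([a[100:360],cv2.copyMakeBorder(cv2.resize(b,None,fx=3,fy=3),0,0,0,260,0)]))
go((.433,-.139,.003,96.4))"
```

```text
now [ 0.4364 -0.1321  0.1206] yaw 96.5 t 20.15
(0.433, -0.139, 0.003, 96.4) -> [ 0.42 -0.65 11.76] roll 0.1 n 2.8252344442246526
```

View pics/j3.png

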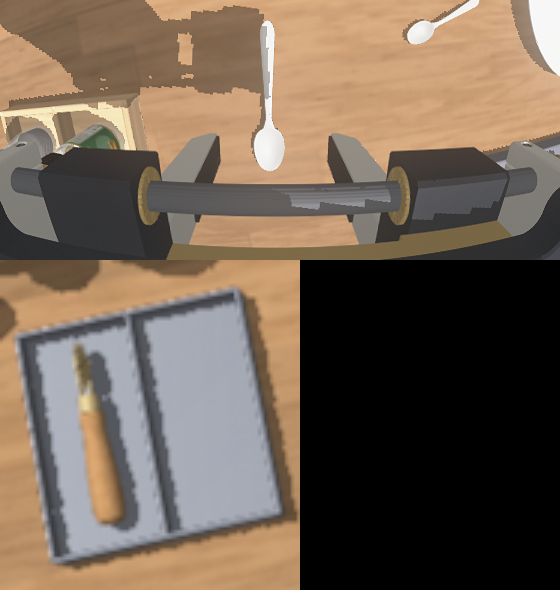

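The wheel lies in the left lane, and the spoon is between the fingers at (268,200). Descend close to the surface.

>>> play_rows(targets=[0.4, -0.6, 4, 0, 0.4, -0.6, 8, 0, 0.4, -0.6, 10.5, 0, 0.4, -0.6, 11.2, 0, 0.4, -0.6, 11.3, 0, 0.4, -0.6, 11.3, 0, 0.4, -0.6, 11.3, 0], grip=4)

```text
t: 20.73
tool_pos: [0.4347, -0.14, 0.0097]
orientation: [-0.177, 3.134, -0.002]
force: [0.2, 0.8, -0.1]
opening: 0.0401
gripper_force: 0.0
```

>>> play_rows(targets=[0, 0, 0.1, 0, 0, 0, 0.3, 0, 0, 0, 0.4, 0, 0, 0, 0.4, 0, 0, 0, 0.4, 0])

```text
t: 21.15
tool_pos: [0.4329, -0.1398, 0.0039]
orientation: [-0.176, 3.136, -0.0]
force: [-0.4, 0.5, 0.8]
opening: 0.0396
gripper_force: 0.0
```

>>> play_rows(targets=[0, 0, 0.1, 0, 0, 0, 0.2, 0, 0, 0, 0.2, 0, 0, 0, 0.2, 0])

```text
t: 21.48
tool_pos: [0.4327, -0.1396, 0.0015]
orientation: [0.176, -3.136, -0.0]
force: [0.3, -0.7, -0.2]
opening: 0.0397
gripper_force: 0.0
```

>>> play_rows(targets=[0, 0, 0, 0, 0, 0, 0, 0, 0, 0, 0, 0, 0, 0, 0, 0, 0, 0, 0, 0, 0, 0, 0, 0, 0, 0, 0, 0, 0, 0, 0, 0], grip=0, grip_force=20)

```text
t: 22.15
tool_pos: [0.4328, -0.1397, 0.0017]
orientation: [-0.176, 3.137, -0.0]
force: [-0.2, 0.7, 0.6]
opening: 0.0195
gripper_force: 19.9
```

>>> play_rows(targets=[0, 0, 0, 0, 0, 0, 0, 0, 0, 0, -1, 0, 0, 0, -2, 0, 0, 0, -4, 0, 0, 0, -4, 0])

```text
t: 22.65
tool_pos: [0.4355, -0.1409, 0.0461]
orientation: [-0.176, 3.131, -0.004]
force: [-0.1, 0.3, 1.0]
opening: 0.0198
gripper_force: 19.9
```

```bash
python3 -c "
from h import *
save('side','s5.png'); crop('s5.png','s5c.png',200,100,440,280,2.5)
go((.433,-.139,.13,96.4),(.5485,.1658,.13,104))"
```

```text
now [ 0.4351 -0.1407  0.0446] yaw 96.4 t 22.7
(0.433, -0.139, 0.13, 96.4) -> [ 0.15  0.17 -8.54] roll 0.0 n 2.0478755627639145
(0.5485, 0.1658, 0.13, 104) -> [-14.74  29.16  -8.55] roll -7.6 n 8.099925220792612
```

View pics/s5c.png

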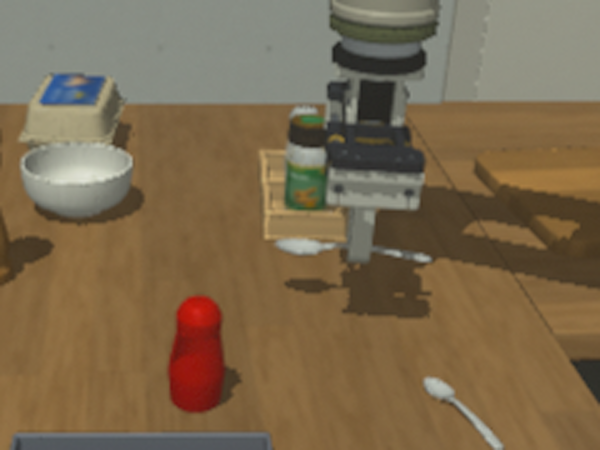

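The spoon is lifted and level. Raise it and carry it to the near lane.

>>> play_rows(targets=[0, 0, -4, 0, 0, 0, -8.5, 0, -7, 14.5, -8.5, -7.6, -7, 14.5, -8.5, -7.6, -7, 14.5, -8.5, -7.6, -7, 14.5, -8.5, -7.6, -7, 14.5, -8.5, -7.6])

```text
t: 23.28
tool_pos: [0.4874, 0.0177, 0.1269]
orientation: [-0.39, 3.115, 0.003]
force: [0.3, 0.4, -0.4]
opening: 0.02
gripper_force: 19.9
```

```bash
python3 -c "
from h import *
go((.5485,.1658,.13,104))"
```

```text
now [0.4874 0.0177 0.1269] yaw 104.3 t 23.2833
(0.5485, 0.1658, 0.13, 104) -> [-9.57 12.85 -0.27] roll 0.3 n 3.842785693404701
```

>>> play_rows(targets=[-9.6, 12.8, 0, 0, -9.6, 12.8, 0, 0, -9.6, 12.8, 0, 0, -9.6, 12.8, 0, 0, -9.6, 12.8, 0, 0, -9.6, 12.8, 0, 0, -9.6, 12.8, 0, 0, -9.6, 12.8, 0, 0])

```text
t: 23.95
tool_pos: [0.5478, 0.1586, 0.1263]
orientation: [0.382, -3.117, 0.001]
force: [1.1, 0.5, -0.0]
opening: 0.02
gripper_force: 19.9
```

```bash
python3 -c "
from h import *
go((.5485,.1658,.0058,104))"
```

```text
now [0.5478 0.1586 0.1263] yaw 104.0 t 23.95
(0.5485, 0.1658, 0.0058, 104) -> [-0.25  0.69 12.05] roll -0.0 n 2.894404787719989
```

>>> play_rows(targets=[-0.2, 0.6, 4, 0, -0.2, 0.6, 8, 0, -0.2, 0.6, 10.5, 0, -0.2, 0.6, 11.4, 0, -0.2, 0.6, 11.5, 0, -0.2, 0.6, 11.5, 0, -0.2, 0.6, 11.5, 0])

```text
t: 24.53
tool_pos: [0.5507, 0.1659, 0.0142]
orientation: [-0.382, 3.115, 0.0]
force: [-0.3, 0.4, 0.4]
opening: 0.0197
gripper_force: 19.9
```

>>> play_rows(targets=[0, 0, 0.1, 0, 0, 0, 0.3, 0, 0, 0, 0.4, 0, 0, 0, 0.5, 0, 0, 0, 0.5, 0, 0, 0, 0.5, 0])

```text
t: 25.03
tool_pos: [0.5486, 0.1661, 0.0066]
orientation: [0.384, -3.118, 0.0]
force: [0.5, 0.2, 0.0]
opening: 0.0196
gripper_force: 19.9
```

>>> play_rows(targets=[0, 0, 0.1, 0, 0, 0, 0.1, 0, 0, 0, 0.1, 0])

```text
t: 25.28
tool_pos: [0.5488, 0.1661, 0.0057]
orientation: [-0.384, 3.118, 0.0]
force: [-0.4, 0.2, -0.3]
opening: 0.0196
gripper_force: 19.9
```

>>> play_rows(targets=[0, 0, 0, 0, 0, 0, 0, 0, 0, 0, 0, 0, 0, 0, 0, 0, 0, 0, 0, 0, 0, 0, 0, 0], grip=3.6)

```text
t: 25.78
tool_pos: [0.5486, 0.166, 0.0056]
orientation: [0.384, -3.118, 0.0]
force: [0.2, -0.2, 0.5]
opening: 0.0361
gripper_force: 0.0
```

>>> play_rows(targets=[0, 0, -2, 0, 0, 0, -5, 0, 0, 0, -9, 0, 0, 0, -12, 0, 0, 0, -14, 0, 0, 0, -14, 0])

```text
t: 26.28
tool_pos: [0.5522, 0.1668, 0.1521]
orientation: [-0.383, 3.109, 0.001]
force: [1.3, 0.5, 0.5]
opening: 0.036
gripper_force: 0.0
```

>>> play_rows(targets=[10, -15, 0, 0, 10, -15, 0, 0, 10, -15, 0, 0, 10, -15, 0, 0, 10, -15, 0, 0, 10, -15, 0, 0, 10, -15, 0, 0])

```text
t: 26.87
tool_pos: [0.4878, -0.0042, 0.1451]
orientation: [0.38, -3.118, -0.001]
force: [0.2, 0.1, 0.5]
opening: 0.0363
gripper_force: 0.0
```

```bash
python3 -c "
from h import *
save('side','s6.png'); save('top','t6.png')
a=cv2.imread('pics/s6.png'); b=cv2.imread('pics/t6.png')
r=lambda im,h:cv2.resize(im,(int(im.shape[1]*h/im.shape[0]),h),interpolation=cv2.INTER_CUBIC)
x=np.hstack([r(b[165:275,125:225],300),r(a[130:200,280:360],300)]); y=np.hstack([r(b[200:275,370:470],300),r(a[260:370,180:330],300)])
w=max(x.shape[1],y.shape[1]); p=lambda i:cv2.copyMakeBorder(i,0,0,0,w-i.shape[1],0)
o=np.vstack([p(x),p(y)]);print(o.shape);cv2.imwrite('pics/fin.png',o[:,:800])"
```

```text
(600, 809, 3)
```

View pics/fin.png

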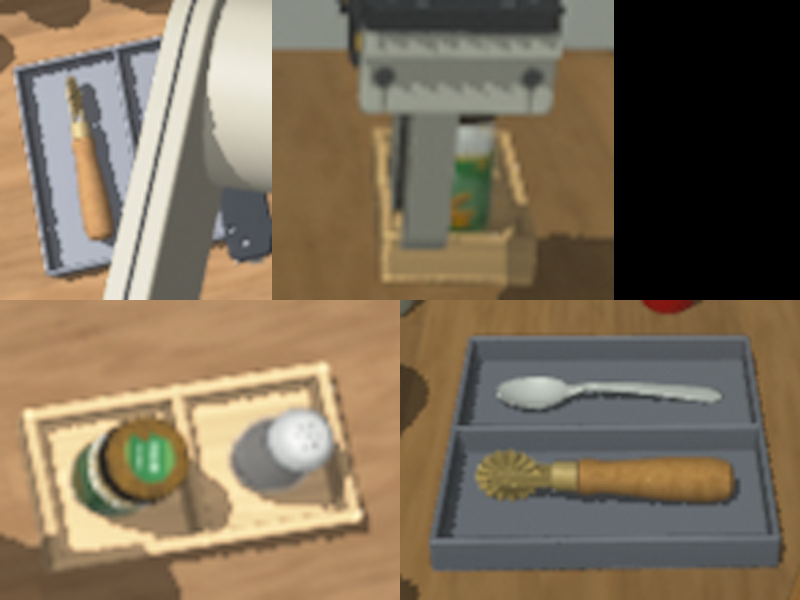

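All four are placed: the wheel and spoon are flat, one per lane, and the jar and shaker stand one per bay. Quick numeric check of the standing pair, then hand in.

```bash
python3 -c "
from h import *
d=load('t6.png')
c=np.radians(10.6);X=np.array([np.cos(c),np.sin(c)]);Y=np.array([-np.sin(c),np.cos(c)])
for n,u,v,z in(('salt',370+305/4,200+141/4,.096),('jar',370+146/4,200+160/4,.111)):
    p=pix(d,u,v,z)[:2]-[.5016,-.3402]; print(n,p@X,p@Y)
print(read_state()['force'],read_state()['opening'])"
```

```text
salt -0.002456848693877943 -0.04290181879816016
jar -0.00033718039879946765 0.04417261618468882
[-3.85437158e-02  1.31462713e+00 -7.18706794e-04] 0.035882907537490856
```

```bash
python3 -c "
from h import *
print(workorder.close_job())"
```

```text
the job is handed in; nothing more can be done
None
```

The job is handed in: the salt shaker and spice jar stand one per bay, measured within about 3 mm of centre. The pastry wheel and teaspoon lie flat, one per lane. Everything is released and the gripper is clear, but the hand-in call gave no verdict and I did not measure the timer, bowl and mill again at the end.

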